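# Clamp a handheld device in the repair holder

## Task

Clamp the handheld device in the repair holder, leaving the other things on the worktop where they are: first take the brush off the holder's bed and lay it flat on free worktop. Then squeeze the sliding jaw's release lever against its fixed grip and keep it squeezed while you slide the jaw up, so that it pushes the device, flat on the bed, square against the fixed jaw and its sprung pad gives a few millimetres; let go there, so that the pawl drops fully into its notch. Finally push the lock slide all the way in, towards the lever.

Things in the scene. Friction and masses are not known exactly. Their poses are not given: they have to be found in the camera images.
- holder: Repair holder, fixed: base 220 x 294 mm (its x, y), grey bed 10 mm above the worktop. Origin: centre of its underside. +y is the way the sliding jaw opens; x runs along the jaws (away from the robot at yaw 0). The steel rail along the -x edge, 14 mm high, has 8 mm deep, 10 mm wide square notches every 20 mm.
- fixed_face (a point): Middle of the rubber face of the fixed jaw, the 26 mm high bar across the bed's -y end; the face is 176 mm long (x), 11 to 24 mm above the worktop, and looks to +y. Axes as the holder's. It lies 125 mm from the holder's origin.
- jaw (a joint): Opening of the sliding jaw, m, 0 to 0.15, along the holder's +y. Fixed face to uncompressed pad: 51 mm + reading. Notches at 0.00, 0.02 ... 0.14, play 2 mm either way; there the jaw is locked both ways unless the lever is squeezed. The device is gripped in the 0.02 notch; the jaw stops hard at about 0.017. Friction 3 N. Starts at 0.115 to 0.145, pawl in a notch or on a land between.
- jaw_mid (a point): Middle of the sliding jaw's bar, on its top, 30 mm above the worktop; axes as the holder's. The bar is 232 mm long (x) and 33 mm wide (y). Its sprung pad's face is 33.5 mm from this point in -y when free (168 mm long, 11.5 to 24 mm above the worktop).
- jaw_pad (a joint): Compression of the sprung rubber-faced pad on the sliding jaw, m: 0 free, 0.008 hard stop; 3 N to start it, 0.6 N more per mm. In the right notch the device compresses it 3 to 7 mm. If the jaw is let go with it compressed 3 to 8 mm, the pad pushes the jaw back until the pawl drops into the notch.
- release_lever (a joint): Release lever, rad: 0 let go, pawl fully down in a notch; about 0.07 pawl resting on a land between notches; above 0.08 pawl free; 0.20 fully squeezed. It stands upright on the jaw, leans out to -x at rest, and its top is squeezed to +x against the fixed grip with 4 to 7 N; a spring returns it.
- grip_mid (a point): Point on the sliding jaw midway between lever and grip when squeezed, 82 mm above the worktop; axes as the holder's. Lever (-x) and fixed grip (+x) are upright black paddles 24 to 26 mm wide (y), tops 98 mm above the worktop, free from 62 mm up. Outer faces, at this height: lever 27 mm from the point at rest, 19 mm squeezed; grip always 19 mm.
- lock_slide (a joint): Lock slide on the top of the sliding jaw's +x half, m: 0 free (knob away from the lever), 0.035 locked, at its end stop; it grows as the knob moves to the holder's -x, towards the grip. Friction 1.5 N. Locked, its tongue lies under the lever's tail and blocks it; it goes in only while the pawl is down. Starts at 0 to 0.008.
- lock_knob (a point): Centre of the top of the lock slide's knob, 56 mm above the worktop; axes as the holder's. Black block 18 mm (x) x 24 mm (y), free from 37 mm above the worktop up. Free it stands 82 mm to +x of the jaw's middle, locked 47 mm. Beyond it to +x the jaw's bar is only 30 to 37 mm high.
- device: Handheld device, flat black slab 156 x 76 x 9 mm (8 mm at the edges), loose on the bed between the fixed jaw and the brush, long side roughly along the jaws. Origin: centre of its underside; x along its length, z up.
- brush_mid (a point): Middle of the ESD brush, a straight bar 144 x 13 x 9 mm lying on the bed between device and sliding jaw; x along its length, z up. Its centre is 4.5 mm above what it lies on (bed 10 mm above the worktop). The worktop is clear for it right of the holder, x 0.36 to 0.55 m, and left of it to y 0.47 m, but for the bystanders listed; its front edge is at x 0.33, and a fixed supply stands on the right beyond x 0.55.
- flux_bottle: Bystander: needle bottle, 34 mm wide, 108 mm high; origin centre of its underside.
- loupe: Bystander: black loupe, diameter 41 mm, 34 mm high; origin centre of its underside.
- tape_roll: Bystander: tape roll lying flat, 84 x 94 x 19 mm; origin on its underside.
- cutter: Bystander: side cutter lying flat, 125 (its x) x 44 x 12 mm; origin centre of its underside.
- pod: Bystander: black instrument pod with a cable stub, 60 x 110 x 29 mm (its x, y, z); origin on its underside.
- driver: Bystander: screwdriver lying along its x, 150 x 12 x 12 mm; origin on its underside, mid-length.

How it is judged (in metres and radians):
On the way, in this order (a step that is already met when the one before it is completed fails the run):
1. the brush lies flat on the worktop, off the holder (height (world z) of brush_mid between 0 and 0.009 m), for 0.2 s.
2. the device is gripped square between fixed jaw and sprung pad, the lever is let go and its pawl is down in the notch (value of joint release_lever below 0.03 rad and value of joint jaw_pad above 0.0012 m and value of joint jaw below 0.03 m and y of device in the frame of holder below -0.083 m and height (world z) of device below 0.014 m and angle between the x axis of device and the x axis of holder, either way round below 0.035 rad and angle between device's own z axis and vertical below 0.06 rad and contact force between the fingers and anything else below 0.1 N), for 0.2 s.
3. the lock slide is fully in (value of joint lock_slide above 0.032 m), for 0.2 s.
At the end, for the whole second after the job is handed in: Device flat on the bed, square with the jaws within 2 degrees, against the fixed jaw within 4 mm; sprung pad compressed over 1.2 mm; pawl down in its notch (lever under 0.03 rad, jaw under 30 mm); lock slide within 3 mm of its end stop; brush flat on the worktop, its middle under 9 mm high (all of step 1 and value of joint release_lever below 0.03 rad and value of joint jaw_pad above 0.0012 m and value of joint jaw below 0.03 m and y of device in the frame of holder below -0.083 m and height (world z) of device below 0.014 m and angle between the x axis of device and the x axis of holder, either way round below 0.035 rad and angle between device's own z axis and vertical below 0.06 rad and value of joint lock_slide above 0.032 m and linear speed of device below 0.01 m/s); the robot touches nothing.
It fails at once if a bystander is pushed more than 15 mm from its place (distance of any of flux_bottle, loupe, tape_roll, cutter, pod, driver from where it was at the start of the episode above 0.015 m).
It fails at once if the device is lifted or tipped off the bed (height (world z) of device above 0.03 m or angle between device's own z axis and vertical above 0.3 rad).
It also fails if it takes over 64 s, if anything falls off the work surface, if the arm or the gripper's body presses on something with over 40 N, if the wrist force passes 120 N, or if a joint passes its speed limit or range.

## Robot

A 7-joint arm with a two-finger parallel gripper is mounted at the origin on a cart in front of the work surface, level with it; the furniture and walls round the work are solid. World frame = base frame: x ahead of the robot, y to its left, z up, the work surface at z = 0. Lengths are in m, angles in degrees, forces in N, time in s.
With the tool pointing down it reaches from about 0.375 to 0.925 m from the base axis. Payload 3.1 kg.
Tool frame: the origin (TCP) lies at the very end of the fingers, on their centre line; the grasp point (between the pads) lies 19 mm behind it (manip.pinch_z is the z of the grasp point in the tool frame, in m); z points along the fingers, y is the direction in which the jaws open and shut (so a half turn about z gives the same grasp; the last joint's range is limited). The gripper opens to 85 mm and grips with 20 to 120 N. Pads are 22 mm wide; open, the fingers measure 114 mm over their backs; the gripper's body (76 mm by 85 mm) begins 54 mm behind the grasp point. The pads swing forward as they close: fully open they stand 13 mm farther back than shut.
Start: joints at [70.543, 21.939, 2.515, 91.553, -1.026, 66.532, -2.859], TCP at [0.156, -0.631, 0.231] pointing down, gripper open.
Joint ranges: [-149.38, 149.38], [-23.57, 123.04], [-84.95, 90], [0, 143.3], [-89.99, 269.99], [3.08, 112.72], [-163.45, 163.45]. Speed limits (degrees/s): [159.86, 159.86, 180, 180, 180, 180, 180].

## Interface

Orientations are given as a 3x3 rotation matrix whose columns are the frame's x, y, z axes.
In Python, from plant import sensors, camera, job, manip gives the robot as it stands. The module is installed in compiled form; this text tells all that it offers.
- The arm moves only by the tool step_arm, never from a script. Its argument "series" is a list that holds one entry, the list of rows, each a list of 7 numbers: the shift along the tool's x, y, z in mm, then the turn, a rotation vector about the tool's x, y, z in rad, then the closure, from 0 (fully open) to 1 (shut). A call has 1 to 20 rows; each row shifts and turns the commanded pose from where the row before left it, along the tool's axes as they then stand; what a row does not reach is not made up. A row lasts 1/10 s, in which the tool goes at most 50 mm and 8.59 degrees, less where a joint would pass 70% of its speed; a pose out of reach is approached as far as the arm can. A call is refused whole if a number of a shift passes 50 or a number of a turn 0.15, either way. A call with a gripper value outside its range is refused whole. The fingers move at their own pace and stop on an object; the grip force is fixed at half the most. Time passes only in rows, so rows that do not move let the fingers close. It gives the time, the measured TCP pose, the force and the opening at its end, in the units of the state.
- sensors.observe(): the state, without advancing time (a new reading comes with each control period).
- camera(name): name is "side" or "top" or "wrist"; returns a dict with "pixels" (480x640x3 uint8, red, green, blue), "vertical_fov" (degrees; the focal length in pixels is half the picture's height over the tangent of half this angle, whatever the lens; pixels are square), "cx", "cy" (the principal point, pixels), "extrinsics" (4x4, takes a point from camera to world coordinates); the wrist camera has in their place "mount" (4x4, takes a point from camera to tool coordinates, whose origin is the TCP and whose axes are the flange's). Camera axes: x right, y up, looking along -z (the intrinsics and any distortion apply to the point x, -y, -z); pixel columns grow to the right and rows downward; lengths in m; the calibration is good to about 2 mm. A picture is of the moment at which its call begins: read the wrist's pose just before it. There is no depth.
- job.finish_job(): hands the job in, once; it reports no verdict.
The state is a dict: "time": time; "joints": joint angles; "joint_velocities": joint speeds; "effort": joint torques, N m; "ee_pos": TCP position; "orientation": TCP orientation; "contact_force": force on the tool from outside, world axes, zero at the start; "moment": the same for the moment, N m; "grip_width": finger opening in m.
Only numpy, scipy, OpenCV 4.12 (cv2) and the standard library are available. Lean on these libraries where they do the work, as an engineer would, in place of code of your own. Each camera call takes 0.05 s, during which the arm holds its last target. There are 200 camera calls.

## Working session

There is one attempt and no reset: what is moved stays moved. The work goes in short steps, Python scripts to look and compute and a tool call to move; the robot and the scene stay as the last step left them, time stands still between calls to the robot, and variables do not carry over. Pictures are saved under pics/ and viewed, about 8 in all and at most 12, crops included, and the job is handed in when it is done.

Besides the shell and the picture viewer there is one more tool, called after ">>>" by a JSON object that holds its "api" and its "payload", one argument or row to a line. step_arm: Moves the arm, as the interface text tells. Its arguments: {"type":"object","properties":{"series":{"type":"array","items":{"type":"array","items":{"type":"array","items":{"type":"number"}}}}},"required":["series"]}

```bash
mkdir -p pics; cat > h.py <<'E'
import numpy as np, cv2
from plant import sensors, camera, job, manip
def shot(n,f):
    s=sensors.observe(); c=camera(n); 
    cv2.imwrite('pics/'+f+'.png',cv2.cvtColor(c['pixels'],cv2.COLOR_RGB2BGR))
    if n=='wrist':
        T=np.eye(4);T[:3,:3]=s['orientation'];T[:3,3]=s['ee_pos'];E=T@np.array(c['mount'])
    else: E=np.array(c['extrinsics'])
    fl=240/np.tan(np.radians(c['vertical_fov'])/2)
    np.savez('pics/'+f+'.npz',E=E,f=fl,cx=c['cx'],cy=c['cy']); return c
def ray(f,u,v,z):
    d=np.load('pics/'+f+'.npz');E=d['E'];r=E[:3,:3]@np.array([(u-d['cx'])/d['f'],-(v-d['cy'])/d['f'],-1]);o=E[:3,3]
    return o+r*(z-o[2])/r[2]
def proj(f,p):
    d=np.load('pics/'+f+'.npz');E=d['E'];q=E[:3,:3].T@(np.array(p)-E[:3,3]);return d['cx']+d['f']*q[0]/-q[2], d['cy']-d['f']*q[1]/-q[2]
E
python3 - <<'E'
from h import *
s=sensors.observe();print(s,manip.pinch_z)
for n in('side','top'):
    c=shot(n,n+'0');print({k:v for k,v in c.items() if k!='pixels'})
E
```

```text
{'time': 0.0, 'joints': array([70.54465202, 21.99176005,  2.51146179, 91.6495683 , -1.02428866,
       66.52939722, -2.85865381]), 'joint_velocities': array([ 0.0722241 ,  0.00946137, -0.04129514,  0.04088891,  0.02480677,
        0.10270554,  0.01279636]), 'effort': array([ 4.44292900e-04, -4.33457565e+01,  1.02476891e+00, -2.49514604e+01,
        1.05937276e-02,  1.12776001e-02,  1.49790250e-06]), 'ee_pos': array([ 0.15538245, -0.63019279,  0.22988534]), 'orientation': array([[ 9.70895005e-01,  2.39504260e-01, -7.73246453e-04],
       [ 2.39505455e-01, -9.70891879e-01,  2.46920914e-03],
       [-1.59352594e-04, -2.58253956e-03, -9.99996653e-01]]), 'contact_force': array([ 0.5993281 ,  0.7415488 , -0.11521365]), 'moment': array([-0.0242444 ,  0.00614003, -0.05278304]), 'grip_width': 0.08521086572908997} -0.0187
{'vertical_fov': 51.111646860021104, 'cx': 313.863914742827, 'cy': 244.6944096289843, 'extrinsics': array([[-0.98600938, -0.1330781 ,  0.10037787,  0.70306198],
       [ 0.16639409, -0.82164621,  0.54517017,  0.77638633],
       [ 0.00992489,  0.55424519,  0.83229428,  1.16967299],
       [ 0.        ,  0.        ,  0.        ,  1.        ]])}
{'vertical_fov': 45.25273864862922, 'cx': 323.91335599540207, 'cy': 233.0349272499557, 'extrinsics': array([[-0.00432502,  0.99102044, -0.13364051,  0.39016285],
       [-0.99978531, -0.00157719,  0.02066039,  0.08297911],
       [ 0.02026409,  0.13370118,  0.99081449,  1.47269847],
       [ 0.        ,  0.        ,  0.        ,  1.        ]])}
```

View pics/top0.png

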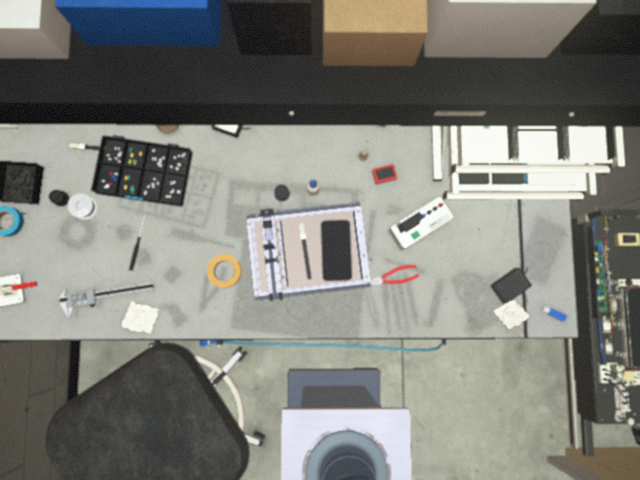

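View pics/side0.png

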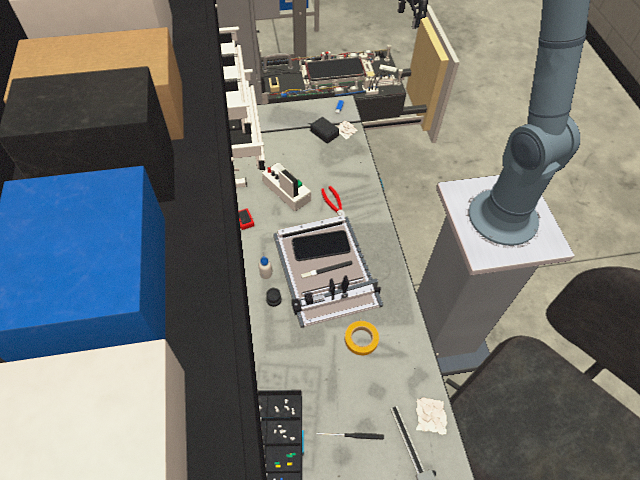

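The top view shows the holder centred near (308,252) with its jaw on the left at about column 268, the brush at (304,250) and the device at (336,250). The tape is at (223,271), the cutter at (400,274), and the flux bottle and loupe at (312,186) and (282,192). The side view agrees. I'll get rough positions from these, then look from the wrist.

```bash
python3 - <<'E'
from h import *
for n,u,v,z in [('hold',247,218,.01),('hold',358,205,.01),('hold',370,287,.01),('hold',257,299,.01),('brush0',302,224,.0145),('brush1',309,278,.0145),('dev',336,250,.018),('grip',269,251,.09),('knob',266,213,.056),('tape',223,271,.01),('cut',400,274,.01),('flux',312,186,.1),('loupe',282,192,.03),('pod',420,222,.03),('driver',138,240,.01)]:
    print(n,ray('top0',u,v,z).round(3))
print(proj('top0',[.156,-.63,.23]))
d=camera('wrist');print({k:v for k,v in d.items() if k!='pixels'})
E
```

```text
hold [0.627 0.25  0.01 ]
hold [ 0.66  -0.036  0.01 ]
hold [ 0.449 -0.064  0.01 ]
hold [0.42  0.222 0.01 ]
brush0 [0.61  0.109 0.014]
brush1 [0.472 0.091 0.014]
dev [0.543 0.022 0.018]
grip [0.533 0.187 0.09 ]
knob [0.632 0.197 0.056]
tape [0.491 0.308 0.01 ]
cut [ 0.482 -0.141  0.01 ]
flux [0.691 0.083 0.1  ]
loupe [0.69  0.159 0.03 ]
pod [ 0.613 -0.192  0.03 ]
driver [0.57  0.525 0.01 ]
(np.float64(650.3583619134438), np.float64(421.2661981599033))
{'vertical_fov': 59.274600835418724, 'cx': 321.89168554161716, 'cy': 235.49280424393342, 'mount': array([[ 7.13530944e-04,  9.45132273e-01,  3.26687126e-01,
         8.38287743e-02],
       [ 9.99999729e-01, -6.14690959e-04, -4.05790363e-04,
         7.40333619e-04],
       [-1.82713945e-04,  3.26687327e-01, -9.45132455e-01,
        -1.42380778e-01],
       [ 0.00000000e+00,  0.00000000e+00,  0.00000000e+00,
         1.00000000e+00]])}
```

>>> {"api": "step_arm", "payload": {
  "series": [
    [[32.6,-33.7,-1,0,0,0,0],[32.6,-33.7,-1,0,0,0,0],[32.6,-33.7,-1,0,0,0,0],[32.6,-33.7,-1,0,0,0,0],[32.6,-33.7,-1,0,0,0,0],[32.6,-33.7,-1,0,0,0,0],[32.6,-33.7,-1,0,0,0,0],[32.6,-33.7,-1,0,0,0,0],[32.6,-33.7,-1,0,0,0,0],[32.6,-33.7,-1,0,0,0,0],[32.6,-33.7,-1,0,0,0,0],[32.6,-33.7,-1,0,0,0,0],[32.6,-33.7,-1,0,0,0,0],[32.6,-33.7,-1,0,0,0,0],[32.6,-33.7,-1,0,0,0,0],[32.6,-33.7,-1,0,0,0,0],[32.6,-33.7,-1,0,0,0,0],[32.6,-33.7,-1,0,0,0,0],[0,0,0,0,0,0.12,0.5],[0,0,0,0,0,0,0.5]]
  ]
}}

```text
time: 2.15
ee_pos: [0.5799, 0.1005, 0.2486]
orientation: [[0.992, 0.125, -0.001], [0.125, -0.992, 0.001], [-0.001, -0.001, -1.0]]
contact_force: [-0.6, -0.9, 0.3]
grip_width: 0.059
```

```bash
python3 - <<'E'
from h import *
s=sensors.observe();print(s['time'],s['ee_pos'],s['orientation'],s['grip_width'],s['joints'])
shot('wrist','w1')
E
```

```text
2.15 [0.57991904 0.10050443 0.24864354] [[ 9.92127020e-01  1.25228739e-01 -1.31842275e-03]
 [ 1.25229764e-01 -9.92127502e-01  7.25416594e-04]
 [-1.21720047e-03 -8.84811174e-04 -9.99998868e-01]] 0.05902051896899194 [  14.04050811   17.74127424  -33.35958679   97.76806813   10.3687944
   67.66421168 -104.84319248]
```

View pics/w1.png

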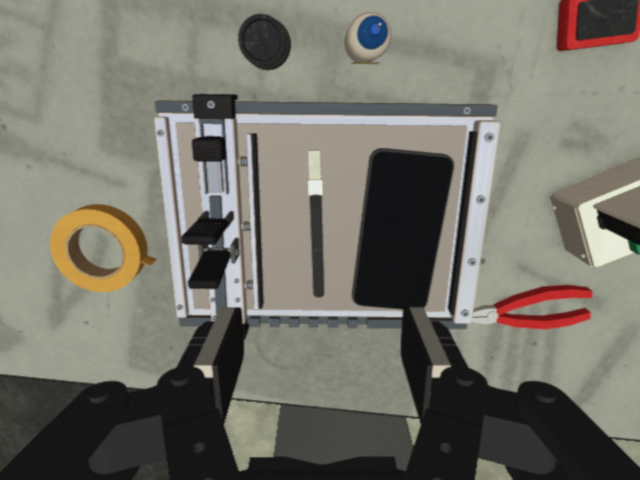

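The wrist view shows the brush from (315,151) to (319,297) and the device's corners at (371,150), (453,153), (428,308) and (354,303). The pad face runs from (256,135) to (263,308). The fixed jaw's rubber is near column 465, the knob at (208,150), and the grip and lever tops near (190,235) and (195,283).

```bash
python3 - <<'E'
from h import *
P={}
for n,u,v,z in [('baseTL',155,104,.014),('baseTR',497,107,.014),('baseBR',477,325,.014),('baseBL',180,325,.014),('br0',315,151,.017),('br1',319,297,.017),('d0',371,150,.018),('d1',453,153,.018),('d2',428,308,.018),('d3',354,303,.018),('pad0',256,135,.024),('pad1',263,308,.024),('ff0',474,125,.024),('ff1',457,318,.024),('knob',208,140,.056),('grip?',186,240,.098),('lev?',192,284,.098)]:
    P[n]=ray('w1',u,v,z); print(n,P[n].round(4))
im=cv2.imread('pics/w1.png'); c=cv2.resize(im[80:340,140:340],None,fx=3,fy=3,interpolation=cv2.INTER_CUBIC)[:, :]
c=cv2.resize(c,(460,600)); 
c2=cv2.resize(im[90:340,430:510],(192,600)); cv2.imwrite('pics/crop1.png',np.hstack([c,c2]))
E
```

```text
baseTL [0.6336 0.2502 0.014 ]
baseTR [ 0.668 -0.04   0.014]
baseBR [ 0.4577 -0.0753  0.014 ]
baseBL [0.4194 0.2255 0.014 ]
br0 [0.6118 0.1099 0.017 ]
br1 [0.4705 0.0888 0.017 ]
d0 [0.619  0.0615 0.018 ]
d1 [ 0.6254 -0.0102  0.018 ]
d2 [ 0.4726 -0.0203  0.018 ]
d3 [0.4688 0.0536 0.018 ]
pad0 [0.6198 0.1613 0.024 ]
pad1 [0.4553 0.1421 0.024 ]
ff0 [ 0.6512 -0.0206  0.024 ]
ff1 [ 0.4684 -0.0489  0.024 ]
knob [0.6151 0.1937 0.056 ]
grip? [0.5465 0.1966 0.098 ]
lev? [0.5111 0.1912 0.098 ]
```

View pics/crop1.png

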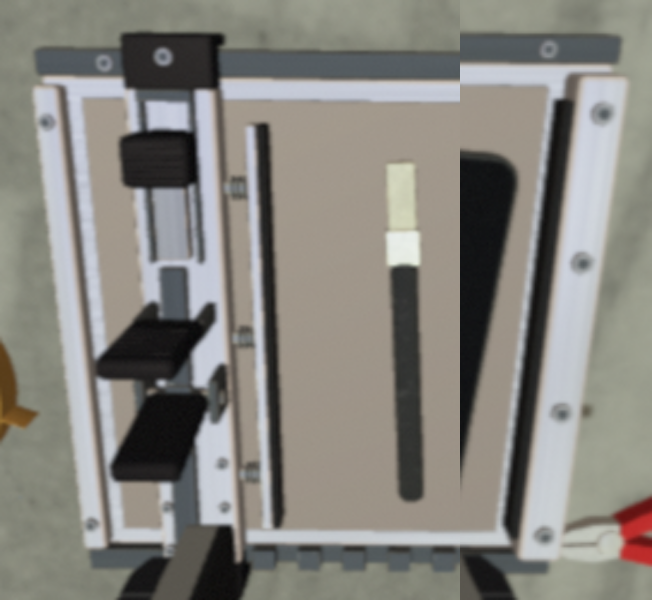

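>>> {"api": "step_arm", "payload": {
  "series": [
    [[-19.4,-2,30,0,0,0,0.65],[-19.4,-2,30,0,0,0,0.65],[0,0,40,0,0,0,0.65],[0,0,40,0,0,0,0.65],[0,0,40,0,0,0,0.65],[0,0,20,0,0,0,0.65],[0,0,0,0,0,0,0.65],[0,0,0,0,0,0,0.65]]
  ]
}}

```text
time: 3.0
ee_pos: [0.5412, 0.0961, 0.0496]
orientation: [[0.993, 0.121, -0.0], [0.121, -0.993, -0.001], [-0.0, 0.001, -1.0]]
contact_force: [0.3, 0.9, 1.8]
grip_width: 0.03
```

```bash
python3 - <<'E'
from h import *
for n,u,v,z in [('grip',198,238,.098),('lev',204,284,.098),('knob',208.5,139,.056),('knobB',208.5,160,.056),('jawL',160,0,0)]:
    print(n,ray('w1',u,v,z).round(4))
s=sensors.observe();print(s['ee_pos'],s['grip_width'],s['joints'].round(1))
shot('wrist','w2')
E
```

```text
grip [0.5492 0.1878 0.098 ]
lev [0.5122 0.1821 0.098 ]
knob [0.6159 0.1933 0.056 ]
knobB [0.5996 0.1927 0.056 ]
jawL [0.7153 0.2511 0.    ]
[0.54118132 0.09613834 0.04957685] 0.029958512749983474 [  10.5   28.   -29.5  111.5   19.1   45.3 -112.8]
```

View pics/w2.png

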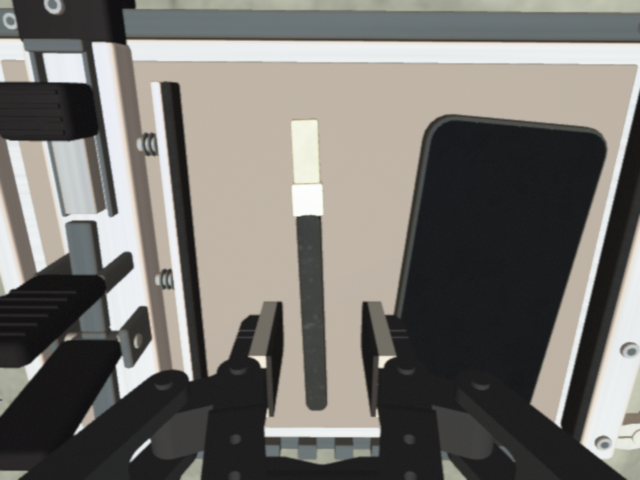

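The brush lies between the open fingers, ends at (305,119) and (317,409). The right finger is close to the device's edge but clear of it at about (395,330).

```bash
python3 - <<'E'
from h import *
a=ray('w2',305,119,.019);b=ray('w2',317,409,.019);print(a,b,(a+b)/2,np.linalg.norm(a-b),np.degrees(np.arctan2(*(a-b)[1::-1])))
p=ray('w2',180,83,.024);q=ray('w2',204,378,.024);print(p,q,np.degrees(np.arctan2(*(p-q)[1::-1])))
d=ray('w2',401,300,.018);print(d)
print(ray('w2',600,70,.01),ray('w2',150,55,.01), ray('w2',48,112,.056))
s=sensors.observe();R=s['orientation'];print(R.T@((a+b)/2-s['ee_pos']),R.T@(d-s['ee_pos']))
E
```

```text
[0.61288752 0.1107328  0.019     ] [0.47278794 0.08937103 0.019     ] [0.54283773 0.10005191 0.019     ] 0.14171880319788407 8.669437521705095
[0.6204953  0.15843631 0.024     ] [0.48879941 0.14547093 0.024     ] 5.622614622140927
[0.53809601 0.05813526 0.018     ]
[ 0.6455742  -0.00467806  0.01      ] [0.62923508 0.17479788 0.01      ] [0.60783494 0.18879725 0.056     ]
[ 0.00085502 -0.00317822  0.0316312 ] [-0.00891564  0.03785878  0.03262531]
```

>>> {"api": "step_arm", "payload": {
  "series": [
    [[0,-3.2,10,0,0,-0.03,0.65],[0,0,15,0,0,0,0.65],[0,0,8,0,0,0,0.65],[0,0,3.5,0,0,0,0.65],[0,0,0,0,0,0,0.65],[0,0,0,0,0,0,1],[0,0,0,0,0,0,1],[0,0,0,0,0,0,1],[0,0,0,0,0,0,1],[0,0,0,0,0,0,1]]
  ]
}}

```text
time: 4.05
ee_pos: [0.541, 0.1009, 0.0131]
orientation: [[0.989, 0.151, 0.001], [0.151, -0.989, 0.0], [0.001, -0.0, -1.0]]
contact_force: [0.6, -0.8, 0.4]
grip_width: 0.0107
```

>>> {"api": "step_arm", "payload": {
  "series": [
    [[0,0,-20,0,0,0,1],[0,0,-40,0,0,0,1],[0,0,-45,0,0,0,1],[0,0,-45,0,0,0,1],[6,-39,0,0,0,0,1],[6,-39,0,0,0,0,1],[6,-39,0,0,0,0,1],[6,-39,0,0,0,0,1],[6,-39,0,0,0,0,1],[6,-39,0,0,0,0,1],[6,-39,0,0,0,0,1],[6,-39,0,0,0,0,1],[0,0,0,0,0,0,1],[0,0,0,0,0,0,1]]
  ]
}}

```text
time: 5.45
ee_pos: [0.5397, 0.418, 0.1624]
orientation: [[0.988, 0.154, -0.001], [0.154, -0.988, 0.0], [-0.001, -0.0, -1.0]]
contact_force: [0.1, -0.5, -0.7]
grip_width: 0.0108
```

```bash
python3 - <<'E'
from h import *
s=sensors.observe();print(s['ee_pos'],s['grip_width'],s['joints'].round(1))
shot('wrist','w3')
E
```

```text
[0.53965931 0.41798313 0.16238373] 0.01080515709424079 [ -15.6   33.7  -35.5   88.5   20.8   64.7 -136.8]
```

View pics/w3.png

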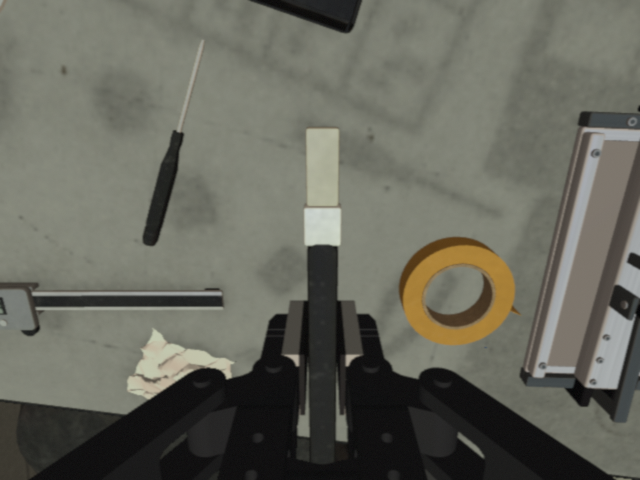

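The brush is held straight. The worktop under it is free: the caliper tip at (222,298) and the tape at (402,290) are both well to the side.

>>> {"api": "step_arm", "payload": {
  "series": [
    [[0,0,45,0,0,0,1],[0,0,45,0,0,0,1],[0,0,40,0,0,0,1],[0,0,18,0,0,0,1],[0,0,7,0,0,0,1],[0,0,4,0,0,0,1],[0,0,0,0,0,0,1],[0,0,0,0,0,0,0.75],[0,0,0,0,0,0,0.65],[0,0,0,0,0,0,0.65],[0,0,0,0,0,0,0.65],[0,0,0,0,0,0,0.65]]
  ]
}}

```text
time: 6.7
ee_pos: [0.5411, 0.4166, 0.0041]
orientation: [[0.988, 0.151, 0.0], [0.151, -0.988, 0.0], [0.0, -0.0, -1.0]]
contact_force: [1.2, 0.6, -0.2]
grip_width: 0.0297
```

>>> {"api": "step_arm", "payload": {
  "series": [
    [[0,0,-20,0,0,0,0.65],[0,0,-30,0,0,0,0.3],[0,0,-50,0,0,0.145,0.3],[0,0,-50,0,0,0.145,0.1],[0,0,-50,0,0,0.145,0],[0,0,0,0,0,0.145,0],[0,0,0,0,0,0.145,0],[0,0,0,0,0,0.145,0],[0,0,0,0,0,0.145,0],[0,0,0,0,0,0.145,0],[0,0,0,0,0,0.145,0],[0,0,0,0,0,0.145,0],[0,0,0,0,0,0.145,0],[45,7,0,0,0,0,0],[45,7,0,0,0,0,0],[45,7,0,0,0,0,0],[45,7,0,0,0,0,0],[49,7,0,0,0,0,0],[0,0,0,0,0,0,0],[0,0,0,0,0,0,0]]
  ]
}}

```text
time: 8.7
ee_pos: [0.6064, 0.1847, 0.1828]
orientation: [[0.443, -0.895, -0.049], [-0.897, -0.442, -0.031], [0.006, 0.058, -0.998]]
contact_force: [-0.4, 1.3, 0.2]
grip_width: 0.0854
```

```bash
python3 - <<'E'
from h import *
s=sensors.observe();print(s['ee_pos'],s['grip_width'],s['joints'].round(1),s['orientation'].round(3))
shot('wrist','w4');shot('top','top1')
a=cv2.imread('pics/w4.png');b=cv2.imread('pics/top1.png')[170:310,120:380]
cv2.imwrite('pics/v4.png',a)
cv2.imwrite('pics/v4t.png',cv2.resize(b,None,fx=2.5,fy=2.5))
E
```

```text
[0.60640484 0.18465701 0.18280606] 0.0854414461084939 [ -66.8   42.8   67.9   95.9  -39.5   73.2 -143.8] [[ 0.443 -0.895 -0.049]
 [-0.897 -0.442 -0.031]
 [ 0.006  0.058 -0.998]]
```

View pics/v4.png

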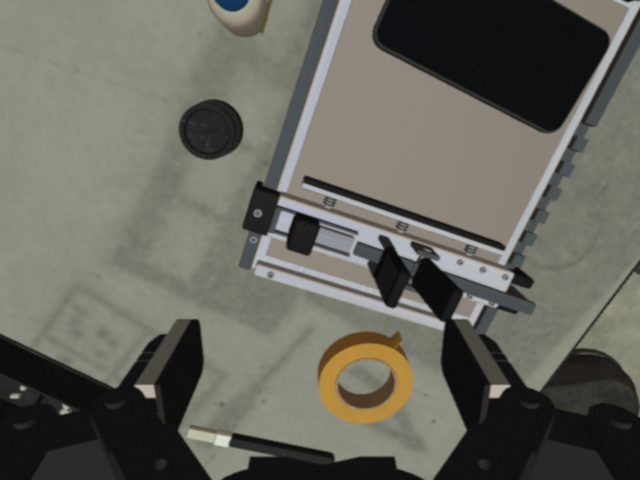

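The brush lies flat on the worktop, at (190,433) to (330,458). The turn used up joint 7's range and stopped short. Turning the other way (tool x along holder +y) should free joint 7, so I'll rise and turn back.

>>> {"api": "step_arm", "payload": {
  "series": [
    [[0,0,-40,0,0,0,0],[0,0,-30,0,0,-0.14,0],[0,0,0,0,0,-0.14,0],[0,0,0,0,0,-0.14,0],[0,0,0,0,0,-0.14,0],[0,0,0,0,0,-0.14,0],[0,0,0,0,0,-0.14,0],[0,0,0,0,0,-0.14,0],[0,0,0,0,0,-0.14,0],[0,0,0,0,0,-0.14,0],[0,0,0,0,0,0,0]]
  ]
}}

```text
time: 9.9
ee_pos: [0.6089, 0.1915, 0.2521]
orientation: [[0.987, 0.156, -0.049], [0.154, -0.988, -0.032], [-0.053, 0.024, -0.998]]
contact_force: [-0.3, 0.8, -0.1]
grip_width: 0.0854
```

```bash
python3 - <<'E'
from h import *
s=sensors.observe();print(s['ee_pos'],s['joints'].round(1),s['orientation'].round(3))
E
```

```text
[0.60889135 0.19154542 0.25210188] [-60.7  30.4  54.7  91.2 -23.9  74.8 -83.2] [[ 0.987  0.156 -0.049]
 [ 0.154 -0.988 -0.032]
 [-0.053  0.024 -0.998]]
```

>>> {"api": "step_arm", "payload": {
  "series": [
    [[0,0,0,0.024,0.053,-0.12,0],[0,0,0,0,0,-0.14,0],[0,0,0,0,0,-0.14,0],[0,0,0,0,0,-0.14,0],[0,0,0,0,0,-0.14,0],[0,0,0,0,0,-0.14,0],[0,0,0,0,0,-0.14,0],[0,0,0,0,0,-0.14,0],[0,0,0,0,0,-0.14,0],[0,0,0,0,0,-0.14,0],[0,0,0,0,0,-0.14,0],[1,-37,10,0,0,-0.019,0],[1.7,-37,10,0,0,0,0],[0,0,0,0,0,0,0],[0,0,0,0,0,0,0]]
  ]
}}

```text
time: 11.4
ee_pos: [0.5341, 0.1844, 0.2315]
orientation: [[-0.119, 0.993, -0.004], [0.993, 0.119, 0.001], [0.002, -0.003, -1.0]]
contact_force: [1.0, -0.1, 2.2]
grip_width: 0.0855
```

```bash
python3 - <<'E'
from h import *
s=sensors.observe();print(s['ee_pos'],s['joints'].round(1),s['orientation'].round(3))
shot('wrist','w5')
E
```

```text
[0.5341281  0.18439143 0.23151878] [-55.   14.7  37.1 104.8  -9.9  64.   -7.5] [[-0.119  0.993 -0.004]
 [ 0.993  0.119  0.001]
 [ 0.002 -0.003 -1.   ]]
```

View pics/w5.png

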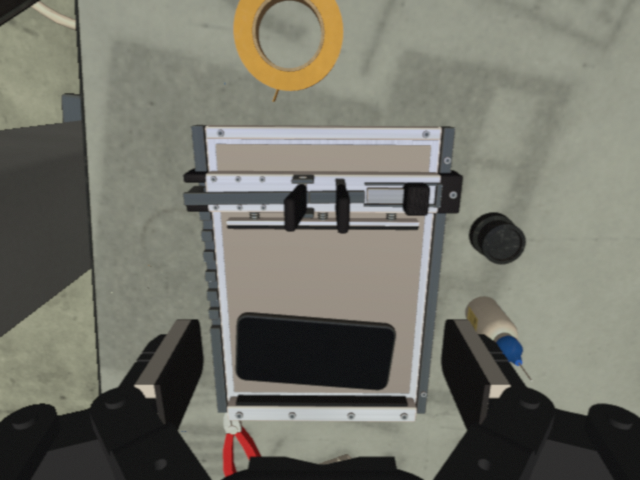

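The wrist, now facing the other way, shows the lever top at about (292,224), the grip top at about (342,226), and the knob at (416,199). The bar is level with the image and the device is about 2° off.

```bash
python3 - <<'E'
from h import *
s=sensors.observe();R=s['orientation'];e=s['ee_pos']
for n,u,v,z in [('grip',342.5,226,.098),('gripR',349,226,.098),('gripTopNear',342,231,.098),('lev',293,224,.098),('levL',285,224,.098),('barL',205,174,.030),('barR',438,175,.03),('bar_',215,212,.030),('padL',228,227,.024),('padR',418,227,.024),('ffL',237,397,.024),('ffR',412,403,.024),('knobt',416,210,.056),('knobL',404,205,.056),('knobR',427,205,.056),('cTL',193,126,.014),('cTR',453,126,.014),('cBR',427,412,.014),('cBL',219,412,.014)]:
    p=ray('w5',u,v,z);print(n,p.round(4),(1000*R.T@(p-e))[:2].round(1))
E
```

```text
grip [0.548  0.1813 0.098 ] [-4.8 11.6]
gripR [0.5524 0.1818 0.098 ] [-4.8 16.1]
gripTopNear [0.5481 0.1777 0.098 ] [-8.4 11.3]
lev [0.5141 0.1786 0.098 ] [ -3.4 -22.3]
levL [0.5087 0.1779 0.098 ] [ -3.5 -27.8]
barL [0.4355 0.1909 0.03  ] [ 18.1 -98.9]
barR [0.6256 0.2132 0.03  ] [17.5 92.5]
bar_ [0.4449 0.1594 0.03  ] [-14.3 -93.3]
padL [0.4553 0.1453 0.024 ] [-29.6 -84.7]
padR [0.6196 0.1654 0.024 ] [-29.2  80.9]
ffL [ 0.4731 -0.0344  0.024 ] [-210.1  -88.4]
ffR [ 0.6499 -0.0198  0.024 ] [-216.7   88.8]
knobt [0.6067 0.1882 0.056 ] [-5.  70.7]
knobL [0.5967 0.191  0.056 ] [-1.  61.1]
knobR [0.6144 0.1932 0.056 ] [-1. 79.]
cTL [0.4202 0.2264 0.014 ] [  55.1 -109.8]
cTR [0.6341 0.2523 0.014 ] [ 55.4 105.6]
cBR [ 0.6713 -0.0375  0.014 ] [-236.8  108. ]
cBL [ 0.4538 -0.0646  0.014 ] [-237.8 -111.2]
```

>>> {"api": "step_arm", "payload": {
  "series": [
    [[1.5,-2,40,0,0,0,0],[0,0,40,0,0,0,0],[0,0,40,0,0,0,0],[0,0,30,0,0,0,0],[0,0,13,0,0,0,0],[0,0,0,0,0,0,0],[0,0,0,0,0,0,0.3],[0,0,0,0,0,0,0.4],[0,0,0,0,0,0,0.4],[0,0,0,0,0,0,0.4]]
  ]
}}

```text
time: 12.45
ee_pos: [0.5329, 0.1846, 0.07]
orientation: [[-0.119, 0.993, -0.002], [0.993, 0.119, 0.002], [0.002, -0.002, -1.0]]
contact_force: [-2.5, -0.4, 1.6]
grip_width: 0.0515
```

```bash
python3 - <<'E'
from h import *
s=sensors.observe();print(s['ee_pos'],s['joints'].round(1),s['orientation'].round(3),s['contact_force'],s['grip_width'])
shot('wrist','w6')
E
```

```text
[0.53292805 0.18458727 0.07004245] [-4.980e+01  2.730e+01  3.210e+01  1.115e+02 -1.970e+01  4.670e+01
  1.000e-01] [[-0.119  0.993 -0.002]
 [ 0.993  0.119  0.002]
 [ 0.002 -0.002 -1.   ]] [-2.48883276 -0.37342151  1.62245743] 0.05153023239151018
```

View pics/w6.png

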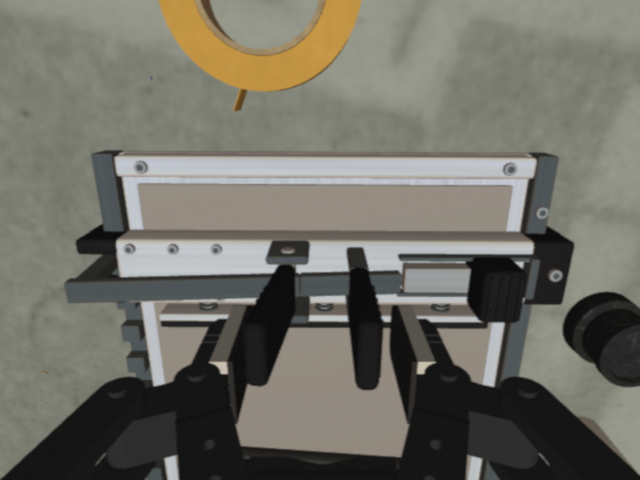

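The paddles stand between the fingers. The left finger is just touching the lever (285,350) and there is a small gap to the grip (382,350), so it is centred well. Squeezing now.

>>> {"api": "step_arm", "payload": {
  "series": [
    [[0,0,0,0,0,0,0.5],[0,0,0,0,0,0,0.55],[0,0,0,0,0,0,0.6],[0,0,0,0,0,0,0.65],[0,0,0,0,0,0,0.65],[0,0,0,0,0,0,0.65]]
  ]
}}

```text
time: 13.1
ee_pos: [0.5335, 0.1845, 0.0701]
orientation: [[-0.118, 0.993, -0.002], [0.993, 0.118, 0.001], [0.002, -0.002, -1.0]]
contact_force: [-2.8, -0.8, 6.0]
grip_width: 0.0361
```

>>> {"api": "step_arm", "payload": {
  "series": [
    [[-3,0,0,0,0,0,0.65],[-6,0,0,0,0,0,0.65],[-8,0,0,0,0,0,0.65],[-8,0,0,0,0,0,0.65],[-8,0,0,0,0,0,0.65],[-8,0,0,0,0,0,0.65],[-6,0,0,0,0,0,0.65],[-3,0,0,0,0,0,0.65],[0,0,0,0,0,0,0.65]]
  ]
}}

```text
time: 14.0
ee_pos: [0.5391, 0.1358, 0.07]
orientation: [[-0.119, 0.993, -0.003], [0.993, 0.119, 0.003], [0.003, -0.002, -1.0]]
contact_force: [-3.9, 1.0, 7.3]
grip_width: 0.0363
```

```bash
python3 - <<'E'
from h import *
s=sensors.observe();print(s['ee_pos'],s['contact_force'],s['moment'],s['grip_width'])
shot('wrist','w7')
E
```

```text
[0.53911155 0.13576377 0.07004748] [-3.86466164  1.02472214  7.26161245] [ 0.16681612  1.16846466 -0.12863875] 0.03628227231428466
```

View pics/w7.png

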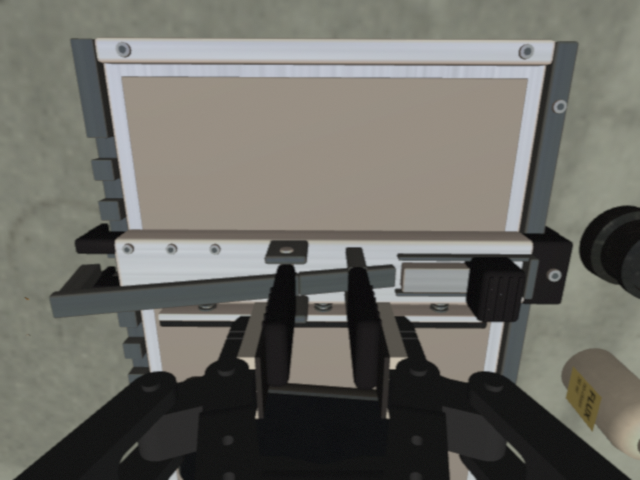

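The jaw follows with the lever squeezed. I estimate the opening at about 0.083, so about 62 mm remain.

>>> {"api": "step_arm", "payload": {
  "series": [
    [[-4,0,0,0,0,0,0.65],[-6,0,0,0,0,0,0.65],[-6,0,0,0,0,0,0.65],[-6,0,0,0,0,0,0.65],[-6,0,0,0,0,0,0.65],[-6,0,0,0,0,0,0.65],[-5,0,0,0,0,0,0.65],[-4,0,0,0,0,0,0.65],[-4,0,0,0,0,0,0.65],[-3,0,0,0,0,0,0.65],[0,0,0,0,0,0,0.65],[0,0,0,0,0,0,0.65]]
  ]
}}

```text
time: 15.25
ee_pos: [0.5447, 0.0866, 0.07]
orientation: [[-0.119, 0.993, -0.003], [0.993, 0.119, 0.003], [0.003, -0.003, -1.0]]
contact_force: [-4.0, 2.8, 9.2]
grip_width: 0.036
```

```bash
python3 - <<'E'
from h import *
s=sensors.observe();print(s['ee_pos'],s['contact_force'],s['moment'],s['grip_width'])
shot('wrist','w8'); shot('top','top2')
a=cv2.imread('pics/top2.png')[195:305,240:380];cv2.imwrite('pics/v8t.png',cv2.resize(a,None,fx=4,fy=4,interpolation=cv2.INTER_CUBIC))
E
```

```text
[0.54474156 0.08660554 0.07001764] [-3.98755942  2.81590805  9.20754747] [ 0.36347529  1.28720681 -0.11539612] 0.03604394184919733
```

View pics/w8.png

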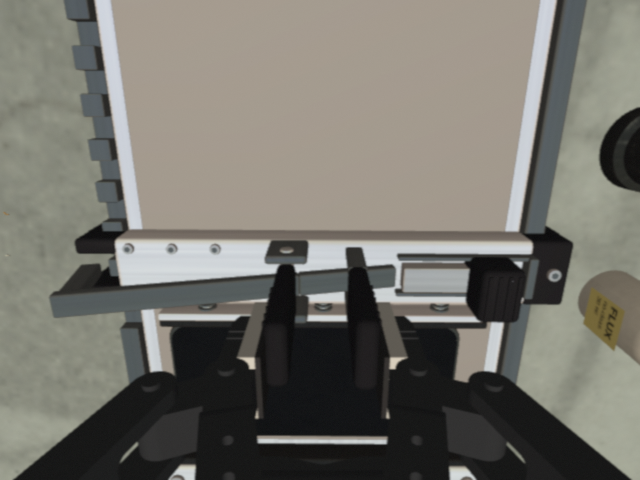

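The device is now square with the pad (edge line at row 330). The rim in front of the fixed jaw is still visible at row 440. I'll creep on with force checks.

>>> {"api": "step_arm", "payload": {
  "series": [
    [[-3,0,0,0,0,0,0.65],[-3,0,0,0,0,0,0.65],[-2,0,0,0,0,0,0.65],[-1,0,0,0,0,0,0.65],[0,0,0,0,0,0,0.65]]
  ]
}}

```text
time: 15.85
ee_pos: [0.5457, 0.0783, 0.07]
orientation: [[-0.12, 0.993, -0.003], [0.993, 0.12, 0.004], [0.004, -0.003, -1.0]]
contact_force: [-5.0, 2.4, 8.8]
grip_width: 0.0366
```

>>> {"api": "step_arm", "payload": {
  "series": [
    [[-1,0,0,0,0,0,0.65],[-1,0,0,0,0,0,0.65],[0,0,0,0,0,0,0.65]]
  ]
}}

```text
time: 16.15
ee_pos: [0.5459, 0.0765, 0.07]
orientation: [[-0.12, 0.993, -0.004], [0.993, 0.12, 0.004], [0.004, -0.003, -1.0]]
contact_force: [-4.7, 3.8, 9.6]
grip_width: 0.0358
```

>>> {"api": "step_arm", "payload": {
  "series": [
    [[-1,0,0,0,0,0,0.65],[-1,0,0,0,0,0,0.65],[0,0,0,0,0,0,0.65]]
  ]
}}

```text
time: 16.45
ee_pos: [0.546, 0.0756, 0.07]
orientation: [[-0.12, 0.993, -0.004], [0.993, 0.12, 0.005], [0.006, -0.003, -1.0]]
contact_force: [-5.6, 4.4, 9.2]
grip_width: 0.0362
```

>>> {"api": "step_arm", "payload": {
  "series": [
    [[-1,0,0,0,0,0,0.65],[-1,0,0,0,0,0,0.65],[0,0,0,0,0,0,0.65]]
  ]
}}

```text
time: 16.75
ee_pos: [0.5462, 0.0744, 0.07]
orientation: [[-0.121, 0.993, -0.004], [0.993, 0.121, 0.006], [0.006, -0.003, -1.0]]
contact_force: [-5.9, 6.0, 9.6]
grip_width: 0.0361
```

>>> {"api": "step_arm", "payload": {
  "series": [
    [[-1,0,0,0,0,0,0.65],[-1,0,0,0,0,0,0.65],[0,0,0,0,0,0,0.65]]
  ]
}}

```text
time: 17.05
ee_pos: [0.5463, 0.0729, 0.07]
orientation: [[-0.121, 0.993, -0.004], [0.993, 0.121, 0.007], [0.007, -0.004, -1.0]]
contact_force: [-5.6, 7.8, 9.1]
grip_width: 0.0359
```

```bash
python3 - <<'E'
from h import *
s=sensors.observe();print(s['ee_pos'],s['contact_force'],s['moment'],s['grip_width'])
shot('wrist','w9'); a=cv2.imread('pics/w9.png')
# bar position relative to camera is constant; look at notches near pawl
cv2.imwrite('pics/v9.png',np.hstack([cv2.resize(a[180:480,50:350],(500,500)),cv2.resize(a[300:480,250:400],(300,360)).__class__(0) if False else cv2.copyMakeBorder(cv2.resize(a[360:480,230:400],(300,212)),0,288,0,0,0)]))
E
```

```text
[0.54633019 0.0729239  0.07002883] [-5.57513847  7.75823312  9.12763584] [ 1.04368984  1.42425892 -0.20209795] 0.03587389578502323
```

View pics/v9.png

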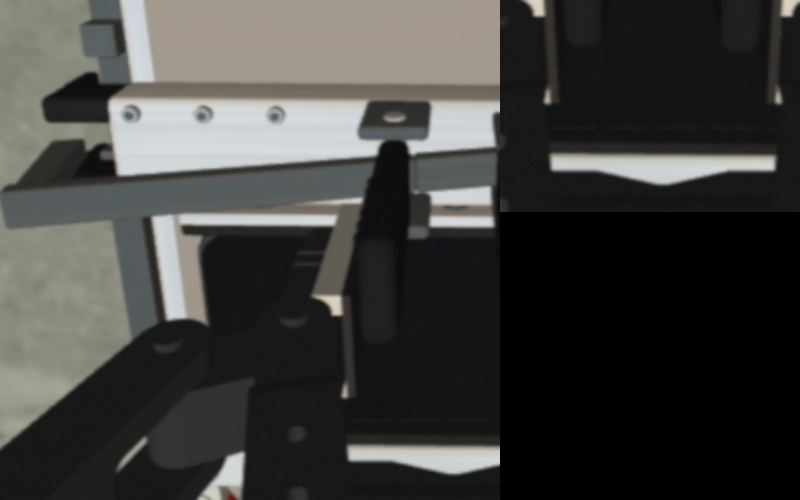

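The device is against the fixed jaw's rubber and the spring force is rising: +5 N over about 4 mm, estimated opening 0.019. I'll push a little more, then let go.

>>> {"api": "step_arm", "payload": {
  "series": [
    [[-1,0,0,0,0,0,0.65],[-0.5,0,0,0,0,0,0.65],[0,0,0,0,0,0,0.65]]
  ]
}}

```text
time: 17.4
ee_pos: [0.5464, 0.072, 0.07]
orientation: [[-0.121, 0.993, -0.005], [0.993, 0.121, 0.007], [0.008, -0.004, -1.0]]
contact_force: [-5.5, 8.1, 9.8]
grip_width: 0.0363
```

>>> {"api": "step_arm", "payload": {
  "series": [
    [[0,0,0,0,0,0,0.3],[0,0,0,0,0,0,0.1],[0,0,0,0,0,0,0],[0,0,0,0,0,0,0],[0,0,0,0,0,0,0],[0,0,0,0,0,0,0]]
  ]
}}

```text
time: 18.0
ee_pos: [0.5479, 0.0661, 0.0693]
orientation: [[-0.118, 0.993, -0.001], [0.993, 0.118, 0.0], [0.0, -0.001, -1.0]]
contact_force: [-0.7, -0.5, -0.3]
grip_width: 0.0855
```

```bash
python3 - <<'E'
from h import *
s=sensors.observe();print(s['ee_pos'],s['contact_force'],s['moment'],s['grip_width'],s['joints'].round(1))
shot('wrist','w10')
E
```

```text
[0.54794651 0.06613469 0.06925286] [-0.70420867 -0.47909625 -0.27156998] [ 0.03120852 -0.04655287 -0.00336174] 0.08545465305479821 [-39.1  26.5  33.5 113.3 -20.   46.   12.5]
```

The picture allowance is used up, so I'll check numerically: the slope of the lever's tail bar (grey against the white jaw) in w6 (pawl on a land), w9 (squeezed) and now.

```bash
python3 - <<'E'
from h import *
def segs(f,c):
    g=cv2.cvtColor(cv2.imread(f'pics/{f}.png'),cv2.COLOR_BGR2GRAY)[190:420,c-1:c+2].mean(1)
    out=[];st=0;k=lambda v:0 if v<45 else 1 if v<125 else 2 if v<175 else 3
    for i in range(1,len(g)+1):
        if i==len(g) or k(g[i])!=k(g[st]):
            if i-st>3: out.append((st+190,i+189,int(g[st:i].mean())))
            st=i
    return out
for f in('w6','w9','w10'):
    for c in (150,200,260): print(f,c,segs(f,c))
E
```

```text
w6 150 [(190, 228, 142), (229, 238, 103), (241, 275, 195), (279, 300, 82), (302, 356, 190), (357, 366, 150), (367, 382, 96), (383, 417, 24)]
w6 200 [(190, 229, 141), (230, 238, 100), (241, 273, 195), (278, 298, 81), (303, 313, 78), (315, 319, 191), (322, 325, 35), (328, 341, 138), (342, 346, 84), (347, 419, 22)]
w6 260 [(190, 229, 141), (230, 239, 102), (242, 272, 194), (276, 293, 76), (294, 384, 23), (387, 419, 139)]
w9 150 [(190, 228, 154), (229, 237, 110), (240, 282, 213), (284, 308, 87), (309, 368, 207), (373, 386, 25), (387, 390, 49), (391, 419, 26)]
w9 200 [(190, 229, 154), (230, 237, 108), (240, 278, 211), (280, 307, 88), (309, 314, 205), (317, 406, 22), (407, 410, 47), (411, 419, 28)]
w9 260 [(190, 229, 154), (230, 238, 109), (241, 273, 211), (275, 298, 87), (303, 336, 84), (337, 379, 31), (380, 417, 50)]
w10 150 [(190, 215, 167), (216, 221, 118), (225, 256, 226), (258, 280, 96), (282, 289, 217), (290, 293, 171), (294, 340, 209), (343, 351, 30), (354, 357, 32), (358, 383, 96), (385, 396, 221), (399, 419, 27)]
w10 200 [(190, 215, 168), (216, 222, 119), (225, 256, 225), (258, 280, 95), (282, 288, 222), (290, 294, 102), (297, 302, 222), (306, 419, 22)]
w10 260 [(190, 215, 169), (216, 222, 118), (225, 256, 218), (258, 263, 64), (264, 419, 21)]
```

The tail bar's edge rises 9 px over the span when squeezed, 3 px on a land, and 0 px now, so the pawl is fully down. The bottle stands close beyond the knob, so I'll grip the knob across its 24 mm width and draw it in. First I'll rise and turn back to yaw 7°.

>>> {"api": "step_arm", "payload": {
  "series": [
    [[0,0,-30,0,0,0,0],[0,0,-50,0,0,0,0],[5,27,-50,0,0,0,0],[5.7,26.7,0,0,0,0.1425,0],[0,0,0,0,0,0.1425,0.3],[0,0,0,0,0,0.1425,0.3],[0,0,0,0,0,0.1425,0.3],[0,0,0,0,0,0.1425,0.3],[0,0,0,0,0,0.1425,0.3],[0,0,0,0,0,0.1425,0.3],[0,0,0,0,0,0.1425,0.3],[0,0,0,0,0,0.1425,0.3],[0,0,0,0,0,0.1425,0.3],[0,0,0,0,0,0.1425,0.3],[0,0,0,0,0,0,0.3],[0,0,0,0,0,0,0.3]]
  ]
}}

```text
time: 19.65
ee_pos: [0.5963, 0.0825, 0.1926]
orientation: [[0.992, 0.125, -0.002], [0.125, -0.992, -0.0], [-0.002, -0.0, -1.0]]
contact_force: [0.0, 0.2, 0.7]
grip_width: 0.0598
```

```bash
python3 - <<'E'
from h import *
s=sensors.observe();print(s['time'],s['ee_pos'],s['joints'].round(1),s['orientation'].round(3))
shot('wrist','w11');R=s['orientation'];e=s['ee_pos']
print('exp knob',proj('w11',[.616,.083,.056]))
hsv=cv2.cvtColor(cv2.imread('pics/w11.png'),cv2.COLOR_BGR2HSV)
m=(hsv[...,2]<60).astype(np.uint8)*255
m=cv2.morphologyEx(m,cv2.MORPH_OPEN,np.ones((5,5),np.uint8))
n,l,st,ce=cv2.connectedComponentsWithStats(m)
for i in range(1,n):
    if st[i,4]>150: print(st[i],ce[i].round(1),ray('w11',*ce[i],.056).round(4))
E
```

```text
19.65 [0.59629138 0.08251897 0.19260734] [-55.5  28.3  56.6 102.4 -26.2  63.8 -72.8] [[ 0.992  0.125 -0.002]
 [ 0.125 -0.992 -0.   ]
 [-0.002 -0.    -1.   ]]
exp knob (np.float64(323.56773941313804), np.float64(190.13470390073664))
[ 590    4   50   48 1969] [615.5  28.6] [ 0.7358 -0.0776  0.056 ]
[ 194   24   64   62 3046] [225.7  54.4] [0.6922 0.1529 0.056 ]
[ 302  116   46   31 1239] [324.2 130.7] [0.6548 0.0876 0.056 ]
[    0   158   640   322 61150] [339.  381.9] [0.4631 0.051  0.056 ]
[307 166  33  30 934] [323.  181.1] [0.6221 0.0842 0.056 ]
[614 254  26  25 384] [626.9 265.1] [ 0.5889 -0.1398  0.056 ]
[ 302  261   40   91 3072] [321.6 304.7] [0.5297 0.0734 0.056 ]
```

The knob shows as its own blob, (307..340, 166..196), giving a centre of about (0.619, 0.084). That is within 4 mm of what I predicted from the jaw's travel.

>>> {"api": "step_arm", "payload": {
  "series": [
    [[11,0.5,30,0,0,0,0.45],[11.7,0.6,40,0,0,0,0.45],[0,0,40,0,0,0,0.45],[0,0,25,0,0,0,0.45],[0,0,10,0,0,0,0.45],[0,0,4.5,0,0,0,0.45],[0,0,0,0,0,0,0.45],[0,0,0,0,0,0,0.45]]
  ]
}}

```text
time: 20.5
ee_pos: [0.6201, 0.0843, 0.0449]
orientation: [[0.992, 0.122, 0.001], [0.122, -0.992, 0.001], [0.001, -0.001, -1.0]]
contact_force: [-0.7, -0.2, 0.3]
grip_width: 0.0471
```

```bash
python3 - <<'E'
from h import *
s=sensors.observe();print(s['ee_pos'],s['contact_force'],s['grip_width']);shot('wrist','w12')
print('knob exp',[np.round(proj('w12',[x,.0842,.056])) for x in(.611,.629)])
g=cv2.cvtColor(cv2.imread('pics/w12.png'),cv2.COLOR_BGR2GRAY)
for r in range(230,420,15): print(r,(g[r:r+3,170:470:10].mean(0)).astype(int))
E
```

```text
[0.62014857 0.08425576 0.04493734] [-0.6633704  -0.19021857  0.33475872] 0.047080468400864085
knob exp [array([317., 358.]), array([323., 315.])]
230 [204 192 197 197 193 191 191 194 187 187 167 165  44  44  43 134  44  42
  41  37 146 146 127 134 135 118 124 124 117 115]
245 [148 147 148 146 145 151 149 147 154 151 150 150  42  41  41  41  40  40
  40  35 167 173 172 172 180 182 180 192 191 191]
260 [159 160 159 160 160 159 160 160 160 160 160 160 224  98  97  98  97  97
 221 204 160 159 160 160 159 160 160 160 161 160]
275 [159 159 159 159 159 159 159 159 159 159 159 160 224  99 222 223 220 175
 220 197 159 179  36 159 159 160 160 160 160 159]
290 [159 159 159 159 159 159 160 159 159 159 159 159 223  89  20  19  19 149
 221 175 154 222  42  54  41  43  42  42  42  41]
305 [159 159 159 159 159 159 159  94  93 153 160 159  72  18  16  16  16  15
  24 162 139 221  24  94  21  22  22  21  21  21]
320 [159 159 159 159 159  90  27  96  21 125 159 159  32  30  31  29  30  28
  31 164 118 213  18  96  94  25  21  23  23  22]
335 [159 159 159 159 115  26  95  95  18  81 159 159  32  38  38  38  38  37
  30 152 107 183  19  26  96  28  26  22  23  21]
350 [159 159 159 159  25  59  96  22  18  91 159 159  82  32  31  31  31  30
  54 156 105 134  18  19  96  95  25  24  23  22]
365 [159 159 120  26  24  26 222  46  17 159 159 160 217  92 179 180 174  99
 221 159 116  80  18  20 209  38  24  25  24  21]
380 [151  41  25  26  25  24  25  55  16 159 159 159 216  93 179 179 173  95
 220 159 153  44  31  19  24  25  25  28  25  26]
395 [ 25  26  25  25  25  24  25  57  83 159 159 159 215 219 221 223 222 220
 220 158 190  41  23  25  23  25  25  24  25  25]
410 [ 33  52  23  24  23  22  26  55 159 159 159 159 213 211  96  94  91 204
 222 158 215  41  23  39  24  23  21  23  24  34]
```

The knob (columns 290–350, rows 290–357) sits centred between the fingers (columns about 250 and 390). Gripping it and drawing it in.

>>> {"api": "step_arm", "payload": {
  "series": [
    [[0,0,0,0,0,0,0.7],[0,0,0,0,0,0,0.75],[0,0,0,0,0,0,0.75],[0,0,0,0,0,0,0.75],[-4,0,0,0,0,0,0.75],[-6,0,0,0,0,0,0.75],[-6,0,0,0,0,0,0.75],[-4,0,0,0,0,0,0.75],[0,0,0,0,0,0,0.75]]
  ]
}}

```text
time: 21.45
ee_pos: [0.5994, 0.0823, 0.0445]
orientation: [[0.993, 0.122, 0.0], [0.122, -0.993, 0.002], [0.0, -0.002, -1.0]]
contact_force: [-0.1, 0.2, 8.1]
grip_width: 0.0225
```

>>> {"api": "step_arm", "payload": {
  "series": [
    [[-3,0,0,0,0,0,0.75],[-3,0,0,0,0,0,0.75],[-1,0,0,0,0,0,0.75],[0,0,0,0,0,0,0.75]]
  ]
}}

```text
time: 21.85
ee_pos: [0.593, 0.0816, 0.0445]
orientation: [[0.993, 0.122, 0.001], [0.122, -0.992, 0.002], [0.001, -0.002, -1.0]]
contact_force: [1.6, 1.5, 6.0]
grip_width: 0.0222
```

>>> {"api": "step_arm", "payload": {
  "series": [
    [[-2,0,0,0,0,0,0.75],[-1,0,0,0,0,0,0.75],[0,0,0,0,0,0,0.75]]
  ]
}}

```text
time: 22.15
ee_pos: [0.5924, 0.0816, 0.0446]
orientation: [[0.992, 0.123, 0.006], [0.123, -0.992, 0.001], [0.006, -0.0, -1.0]]
contact_force: [6.0, 2.5, 1.5]
grip_width: 0.0224
```

>>> {"api": "step_arm", "payload": {
  "series": [
    [[-2,0,0,0,0,0,0.75],[-1,0,0,0,0,0,0.75],[0,0,0,0,0,0,0.75]]
  ]
}}

```text
time: 22.45
ee_pos: [0.5922, 0.0815, 0.0447]
orientation: [[0.992, 0.123, 0.013], [0.123, -0.992, 0.0], [0.013, 0.001, -1.0]]
contact_force: [11.9, 2.6, -4.5]
grip_width: 0.0226
```

A firm stop after 28 mm. The knob started about 7–8 mm in, which makes about 35 mm in all. Let go, rise and check.

>>> {"api": "step_arm", "payload": {
  "series": [
    [[2,0,0,0,0,0,0.6],[0,0,0,0,0,0,0.45],[0,0,0,0,0,0,0.4],[0,0,0,0,0,0,0.4],[0,0,-30,0,0,0,0.4],[0,0,-50,0,0,0,0.4],[0,0,-50,0,0,0,0.4],[30,0,-30,0,0,0,0.4],[0,0,0,0,0,0,0.4],[0,0,0,0,0,0,0.4],[0,0,0,0,0,0,0.4]]
  ]
}}

```text
time: 23.55
ee_pos: [0.616, 0.0838, 0.2012]
orientation: [[0.993, 0.122, -0.006], [0.122, -0.993, -0.0], [-0.006, -0.001, -1.0]]
contact_force: [0.2, -0.4, 0.3]
grip_width: 0.0511
```

```bash
python3 - <<'E'
from h import *
s=sensors.observe();print(s['time'],s['ee_pos'],s['contact_force'],s['orientation'].round(3))
shot('wrist','w13')
im=cv2.imread('pics/w13.png');g=cv2.cvtColor(im,cv2.COLOR_BGR2GRAY)
m=cv2.morphologyEx((g<60).astype(np.uint8)*255,cv2.MORPH_OPEN,np.ones((5,5),np.uint8))
n,l,st,ce=cv2.connectedComponentsWithStats(m)
for i in range(1,n):
    if st[i,4]>150: print(st[i],ce[i].round(1),ray('w13',*ce[i],.056).round(4))
# expected pixel layout
for n_,p in [('jawmid',[.5455,.0755,.03]),('dev',[.556,.002,.019]),('ff',[.5605,-.037,.024])]: print(n_,np.round(proj('w13',p)))
r0=int(proj('w13',[.60,0,.019])[1])
for r in (r0,r0+40,r0+80):
  row=g[r-1:r+2,230:500].mean(0); print(r,[int(v) for v in row[::3]])
E
```

```text
23.55 [0.61595629 0.08378758 0.20122232] [ 0.1956339  -0.43190409  0.29178322] [[ 0.993  0.122 -0.006]
 [ 0.122 -0.993 -0.   ]
 [-0.006 -0.001 -1.   ]]
[ 575   33   65   48 2540] [608.   57.3] [ 0.7395 -0.0828  0.056 ]
[555  35  12  55 522] [560.3  62.1] [ 0.7332 -0.0539  0.056 ]
[ 199   57   60   55 2689] [228.2  83.9] [0.6946 0.1531 0.056 ]
[339  85  19  13 165] [348.7  91.4] [0.6996 0.0759 0.056 ]
[ 301  141   44   31 1193] [322.5 155.3] [0.6569 0.0876 0.056 ]
[    0   179   640   301 59479] [334.2 390. ] [0.4663 0.0542 0.056 ]
[306 224  31  32 880] [321.2 239.4] [0.5967 0.0811 0.056 ]
[600 273  40  37 530] [620.2 289.4] [ 0.5845 -0.148   0.056 ]
[ 302  279   38   89 2861] [320.5 321.7] [0.5291 0.0734 0.056 ]
[489 338  81  24 524] [527.9 347.3] [ 0.5263 -0.0933  0.056 ]
[507 363  79  13 495] [547.4 370.1] [ 0.5071 -0.1151  0.056 ]
jawmid [320. 288.]
dev [408. 280.]
ff [456. 283.]
231 [152, 151, 152, 152, 152, 152, 152, 151, 152, 152, 151, 152, 151, 152, 152, 152, 151, 151, 152, 152, 152, 152, 151, 152, 176, 144, 14, 15, 16, 16, 15, 16, 16, 14, 15, 19, 178, 190, 149, 151, 135, 204,
[... 322 characters left out ...]
50, 150, 170, 113, 46, 195, 140, 87, 86, 89, 88, 184, 146, 46, 180, 164, 150, 144, 192, 169, 38, 49, 21, 19, 19, 20, 20, 20, 18, 18, 18, 19, 19, 19, 18, 19, 18, 19, 19, 20, 20, 20, 19, 20, 18, 18, 19, 20, 19, 20, 39, 20, 37, 87, 196, 209, 208, 206, 208, 201, 188, 140, 145, 149, 155, 156, 157, 158]
311 [117, 87, 87, 87, 86, 39, 17, 19, 136, 149, 149, 149, 149, 149, 149, 149, 149, 150, 149, 149, 149, 149, 149, 138, 43, 35, 37, 37, 38, 37, 36, 37, 36, 36, 36, 36, 29, 109, 149, 133, 210, 78, 41, 37, 19, 20, 19, 20, 17, 18, 19, 19, 20, 19, 17, 18, 24, 83, 87, 87, 87, 78, 22, 18, 18, 19, 17, 19, 19, 19, 21, 36, 30, 44, 175, 201, 203, 202, 203, 200, 186, 107, 131, 154, 158, 160, 159, 161, 159, 156]
```

Everything agrees. The knob travelled about 27.5 mm to a hard stop. Device, pad and rubber are black without a gap, and both seams are parallel. The robot is clear, so I'll hand in.

```bash
python3 -c "
from plant import job,sensors
print(sensors.observe()['contact_force']); print(job.finish_job())"
```

```text
[ 0.26989727 -0.00466595 -0.93757501]
the job is handed in; nothing more can be done
None
```

I carried out all the steps and handed the job in at about 24 s of the 64 s allowed. No verdict was reported.

- **Brush:** I took it off the bed and laid it flat on the worktop left of the holder, at about (0.54, 0.42).
- **Jaw:** With the lever squeezed, I slid the jaw about 113 mm, to an estimated opening of 0.019, then let go. The push force had risen about 5 N by then, as the sprung pad gave.
- **Lock slide:** I gripped the knob and drew it in until it hit a firm stop, 12 N with no further movement.

**Last checks:**
- **Pawl:** The lever's tail bar was level after I let go. Its edge rises 9 px when squeezed and 3 px with the pawl on a land. I checked this before locking, not after.
- **Device:** It shows no gap to the pad or the rubber, and both edges run parallel to the jaws.
- **Lock:** The knob moved about 27.5 mm. It started an estimated 7 to 10 mm in, so it ends at about 35 mm. The start value is only good to about 3 mm, so the firm stop is the stronger evidence.
- **Robot:** It ended clear of everything, and the measured force was near zero.

**What went wrong or stayed unchecked:**
- **First turn of the wrist:** It used up joint 7's range and stopped short. I turned the other way instead; nothing was touched.
- **Picture limit:** All 12 views were used before the pawl was let go. The pawl, device and lock checks were therefore made from pixel values in pictures I could not view.
- **Bystanders:** I did not measure their positions again at the end.

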